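# Stack a filter pair on the lamp station and set the dial

### The job

Check the amber filter against the green one: set the amber filter down gently and squarely on top of the green filter lying on the station's lamp window, edges flush, and turn the station's dial so that its white pointer points at the red mark on the scale. Leave the green filter over the window and everything else on the bench where it is, and let go of everything at the end.

Things in the scene. Friction and masses are not known exactly. Their poses are not given: they have to be found in the camera images.
- station: fixed white lamp box, 140 (x) x 260 (y) x 50 mm high, flat top. Origin: centre of its underside; z up. Its bright lamp window is in the +y half, the dial in the -y half. Its place and yaw (within about 0.25 rad) vary
- window (a point): centre of the square lamp window, 74 mm wide and flush, on the station's top face, 68 mm from the station's centre towards its +y side
- green_filter: framed square optical filter, 50 x 50 mm and 12 mm thick, black rim with a green pane of 40 mm; loose, about 60 g, lies flat. Origin: centre of the underside; x and y along its sides, z up. Starts on the lamp window, its top 62 mm above the bench
- amber_filter: framed square optical filter, 50 x 50 mm and 12 mm thick, black rim with an amber pane of 40 mm; loose, about 60 g, lies flat. Origin: centre of the underside; x and y along its sides, z up. Starts on the bench to the robot's right; the amber and blue filters may swap places
- dial_axis (a point): point on the station's top face (50 mm above the bench) on the dial's vertical axis, 133 mm from the window's centre; z up
- dial_grip (a point): point on the dial's axis to grip at, inside its grip bar, 28 mm above the station's top. The black dial is a flat skirt of 32 mm radius, 9 mm high over the station's top, with an upright grip bar across it: 52 mm long, 14 mm wide, reaching 41 mm above the station's top. A white line on one half of the bar and on the skirt is the pointer
- dial_pointer (a point): where the dial's pointer points: 40 mm from the axis, just above the station's top, in the direction of the white line, which lies along the grip bar. Turns with the dial
- dial_mark (a point): point on the red mark on the dial's grey scale plate (54 mm radius), 40 mm from the dial's axis. The red mark is a bar 16 mm long radially, 6 mm wide, flat. Its place on the scale varies; it does not turn with the dial
- dial (a joint): angle of the dial in rad, 0 to 4.71 (stops): at 0 the pointer points along the station's -x (towards the robot), and it grows as the dial turns clockwise seen from above. It turns stiffly (about 0.03 N m) and stays where it is left. It starts between 0.1 and 0.7; the mark lies at 1.3 to 2.7, so the dial turns clockwise by 0.6 to 2.6 rad. Scale ticks are 10 degrees apart
- blue_filter: framed square optical filter, 50 x 50 mm and 12 mm thick, black rim with a blue pane of 40 mm; loose, about 60 g, lies flat. Origin: centre of the underside; x and y along its sides, z up. A bystander on the bench to the robot's right
- goggles: loose bystander: blue safety goggles with orange lenses, 150 mm wide, 110 mm deep, 46 mm high, open on the bench beyond the station. Origin: under the middle of the lenses
- driver: loose bystander: a screwdriver lying on the bench at the robot's left
- lens_tube: loose bystander: black lens tube standing on the bench, 36 mm across, 70 mm high; origin under its centre
- wash_bottle: loose bystander: white bottle with a blue band, 50 mm across, 120 mm high; origin under its centre
- lens_case: loose bystander: clear round lens case, 60 mm across, 22 mm high; origin under its centre
There are look-alikes about, which are no part of the job. Leave any grey or pink look-alike of the green_filter alone. Leave any grey look-alike of the amber_filter alone.

How it is judged:
By the outcome, as a careful person would: the job done as asked, in the order asked, and still so for the second after the job is handed in, with the robot touching nothing.
It also fails if it takes over 54 s, if anything falls off the work surface, if the arm or the gripper's body presses on something with over 40 N, if the wrist force passes 120 N, or if a joint passes its speed limit or range.

### The arm

A 6-joint arm with a two-finger parallel gripper is mounted at the origin on the work surface. World frame = base frame: x ahead of the robot, y to its left, z up, the work surface at z = 0. Lengths are in m, angles in rad, forces in N, time in s.
With the tool pointing down it reaches from about 0.425 to 1.125 m from the base axis. Payload 14.9 kg.
Tool frame: the origin (TCP) lies midway between the tips of the shut fingers; the grasp point (between the pads) lies 19 mm behind it; z points along the fingers, y is the line along which they close (so a half turn about z gives the same grasp; the last joint's range is limited). The gripper opens to 91 mm and grips with 3 to 60 N. Pads are 32 mm wide; open, the fingers measure 118 mm over their backs; the gripper's body (76 mm by 178 mm) begins 60 mm behind the grasp point.
Start: joints at [-1.305, 0.379, 1.734, -0, 1.028, -0.033], TCP at [0.206, -0.669, 0.214] pointing down, gripper open.
Joint ranges: [-2.77, 2.77], [-0.74, 2.19], [0, 2.66], [-1.06, 4.2], [0.31, 2.87], [-3.08, 3.08]. Speed limits (rad/s): [1.89, 1.89, 2.39, 3.14, 3.14, 3.14].

### API

Orientations are given as a 3x3 rotation matrix whose columns are the frame's x, y, z axes.
In Python, from station import get_state, vision, order gives the robot as it stands.
- The arm moves only by the tool apply_moves, never from a script. Its argument "rows" is a list of rows, each a list of 5 numbers: the shift along the world's x, y, z in m, then the turn about the world's z in degrees, then the finger opening in m, from 0 to 0.0912. A call has 1 to 10 rows; each row shifts and turns the commanded pose from where the row before left it; what a row does not reach is not made up. A row lasts 1/8 s, in which the tool goes at most 62.5 mm and 10.7 degrees, less where a joint would pass 70% of its speed; a pose out of reach is approached as far as the arm can. A call is refused whole if a number of a shift passes 0.0625 or a number of a turn 10.7, either way. A call with a gripper value outside its range is refused whole. The fingers move at their own pace and stop on an object; "newtons" is the grip in N (left out, the last holds). Time passes only in rows, so rows that do not move let the fingers close. It gives the time, the measured TCP pose, the force, the opening and the grip force at its end, in the units of the state.
- get_state(): the state, without advancing time (a new reading comes with each control period).
- vision.grab_frame(name): name is "scene" or "top"; returns a dict with "img" (384x512x3 uint8, blue, green, red), "fovy" (degrees; the focal length in pixels is half the picture's height over the tangent of half this angle, whatever the lens; pixels are square), "cx", "cy" (the principal point, pixels), "extrinsics" (4x4, takes a point from world to camera coordinates). Camera axes: x right, y up, looking along -z (the intrinsics and any distortion apply to the point x, -y, -z); pixel columns grow to the right and rows downward; lengths in m; the calibration is good to about 2 mm. A picture is of the moment at which its call begins. There is no depth.
- order.close_job(): hands the job in; it is judged then, once.
The state is a dict: "time_s": time; "q": joint angles; "joint_vel": joint speeds; "effort": joint torques, N m; "tcp_pos": TCP position; "eef_rot": TCP orientation; "ft_force": force on the tool from outside, world axes, zero at the start; "torque": the same for the moment, N m; "gripper_width": finger opening in m; "grip_force": force on a finger pad.
Only numpy, scipy, OpenCV 4.12 (cv2) and the standard library are available. Lean on these libraries where they do the work, as an engineer would, in place of code of your own. Each camera call takes 0.05 s, during which the arm holds its last target. There are 200 camera calls.

## Working session

There is one attempt and no reset: what is moved stays moved. The work goes in short steps, Python scripts to look and compute and a tool call to move; the robot and the scene stay as the last step left them, time stands still between calls to the robot, and variables do not carry over. Pictures are saved under pics/ and viewed, at most 10 in all, crops included, and the job is handed in when it is done.

Besides the shell and the picture viewer there is one more tool, called as a command line: name --pt "numbers of a row" for each row, then --argument value for the rest. apply_moves: Moves the arm, as the interface text tells. Its arguments: {"type":"object","properties":{"rows":{"type":"array","items":{"type":"array","items":{"type":"number"}}},"newtons":{"type":"number"}},"required":["rows"]}

```bash
mkdir -p pics; ls; cat > h.py <<'E'
import numpy as np, cv2
from station import get_state, vision, order
def grab(n):
    f=vision.grab_frame(n); f['img']=np.array(f['img']); return f
def K(f):
    h=f['img'].shape[0]; fl=h/2/np.tan(np.radians(f['fovy'])/2); return fl
def ray(f,uv,z):
    fl=K(f); E=np.array(f['extrinsics']); uv=np.atleast_2d(uv).astype(float)
    d=np.c_[(uv[:,0]-f['cx'])/fl,-(uv[:,1]-f['cy'])/fl,-np.ones(len(uv))]
    R=E[:3,:3]; c=-R.T@E[:3,3]; w=d@R
    return c+w*((z-c[2])/w[:,2])[:,None]
def proj(f,p):
    E=np.array(f['extrinsics']); q=np.atleast_2d(p)@E[:3,:3].T+E[:3,3]; fl=K(f)
    return np.c_[f['cx']-fl*q[:,0]/q[:,2], f['cy']+fl*q[:,1]/q[:,2]]
E
python3 - <<'E'
from h import *
for n in('top','scene'):
    f=grab(n); print({k:v for k,v in f.items() if k!='img'})
    np.save(n+'.npy',f['img']); cv2.imwrite(f'pics/{n}1.png',cv2.resize(f['img'],(800,600)))
E
```

```text
pics
{'fovy': 54.7866393003699, 'cx': 254.45650543248402, 'cy': 188.87229531088454, 'extrinsics': array([[-0.02531845, -0.99964187,  0.00866687,  0.07155851],
       [ 0.99722893, -0.02464878,  0.0701918 , -0.59547254],
       [-0.06995304,  0.01042   ,  0.99749586, -0.92391092],
       [ 0.        ,  0.        ,  0.        ,  1.        ]])}
{'fovy': 54.138341261821644, 'cx': 257.37191995994857, 'cy': 187.33972271594172, 'extrinsics': array([[-0.75666262,  0.65376984,  0.0068316 ,  0.40439546],
       [-0.33976267, -0.40212015,  0.85021216,  0.13675086],
       [ 0.55859019,  0.64100264,  0.52639587, -1.56411201],
       [ 0.        ,  0.        ,  0.        ,  1.        ]])}
```

View pics/top1.png

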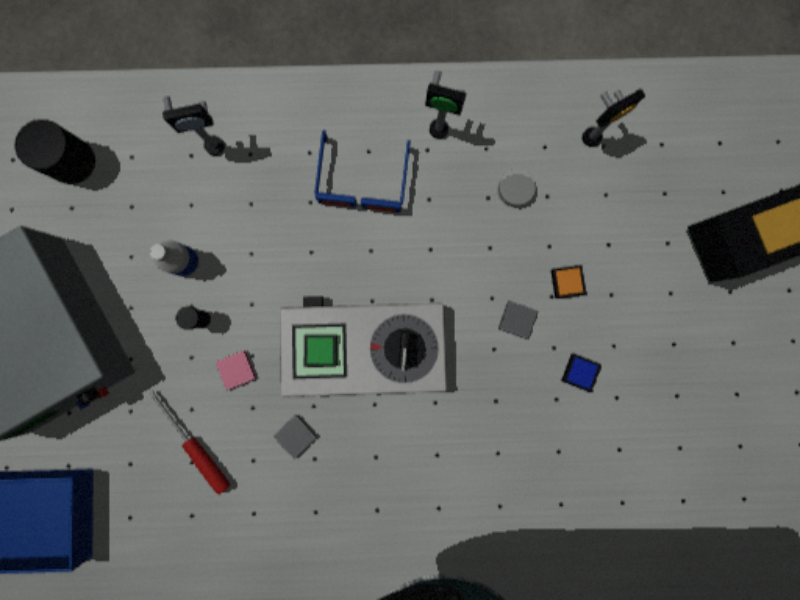

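View pics/scene1.png

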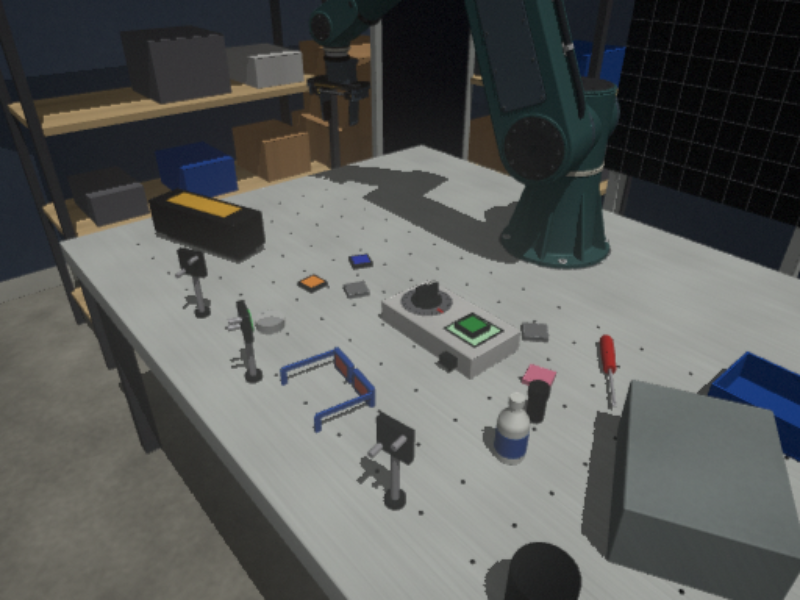

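Top view (800 px scale): the amber candidates are (569,281), an orange pane with a black rim, and the plain grey squares at (518,320) and (295,436). The black/amber box at (780,225) and the stand at (620,105) are not filters. The orange one at (569,281) fits. The green filter is at (321,350) on the window, the dial at (404,348) with its pointer downwards, and the red mark at (376,347).

```bash
cat > m.py <<'E'
from h import *
def blob(f,lo,hi,box=None,amin=15):
    hsv=cv2.cvtColor(f['img'],cv2.COLOR_BGR2HSV); m=cv2.inRange(hsv,lo,hi)
    if box: k=np.zeros_like(m); k[box[1]:box[3],box[0]:box[2]]=255; m&=k
    c,_=cv2.findContours(m,cv2.RETR_EXTERNAL,cv2.CHAIN_APPROX_NONE)
    return m,[x for x in sorted(c,key=cv2.contourArea)[::-1] if cv2.contourArea(x)>amin]
def rect(f,c,z):
    w=ray(f,c.reshape(-1,2),z)[:,:2]; r=cv2.minAreaRect((w*1000).astype(np.float32)); 
    M=cv2.moments(c); ctr=ray(f,[M['m10']/M['m00'],M['m01']/M['m00']],z)[0,:2]
    return np.round(ctr*1000,1),np.round(r[0],1),np.round(r[1],1),round(r[2],1)
AMB=((8,150,100),(22,255,255)); GRN=((50,120,50),(75,255,255)); BLU=((110,150,60),(130,255,255))
E
python3 - <<'E'
from m import *
f=grab('top')
for nm,(lo,hi),b,z in(('amber',AMB,(330,150,400,260),.012),('blue',BLU,(330,150,400,260),.012),('green',GRN,(180,200,235,250),.062)):
    m,c=blob(f,lo,hi,b); print(nm,[rect(f,x,z) for x in c[:2]])
# station top: bright low-sat in box
g=f['img'].min(2); print(g[200:250:8,176:290:8])
m,c=blob(f,((0,100,100)),((6,255,255)),(230,200,260,240),3)
print('red',[(cv2.boundingRect(x),ray(f,x.reshape(-1,2).mean(0),.05)) for x in c])
print(proj(f,[[.6,0,.05]]), get_state()['time_s'])
a=f['img'][165:260,170:390]; cv2.imwrite('pics/crop1.png',np.hstack([cv2.resize(f['img'][190:260,170:290],None,fx=4.6,fy=4.6,interpolation=cv2.INTER_CUBIC)[:320],cv2.resize(f['img'][165:255,315:395],None,fx=3,fy=3.5556,interpolation=cv2.INTER_CUBIC)]))
E
```

```text
amber [(array([ 614.4, -227. ]), array([ 614.4, -227.1]), array([39.5, 38.9]), 6.7)]
blue [(array([ 463.5, -241.7]), array([ 463.5, -241.5]), array([40.5, 41.8]), 66.8)]
green [(array([511.8, 180.3]), array([512.1, 181.1]), array([38.7, 38.5]), 88.5)]
[[132 149 146 147 141 143 139 138 137 137 138 137 137 134  53]
 [130 148  64  45  35  32 138 137 136  76  76  74  72 135  48]
 [130 147 146  44  42  57 142 140  63  30  15  14  73 135  54]
 [127 145 147  41  43  62 143 142  68  28  16   6  34 102  50]
 [123 147 147  34  39  57 141 141  74  75  28   0  72 136  52]
 [122 143  95  78  60  45 143 140 142  75  76  74 120 135  47]
 [122 144 140 142 140 144 142 141 142 141 137 136 133 134  49]]
red [((237, 220, 7, 3), array([[0.51630472, 0.0938611 , 0.05      ]]))]
[[277.43155753 186.29394266]] 0.15
```

View pics/crop1.png

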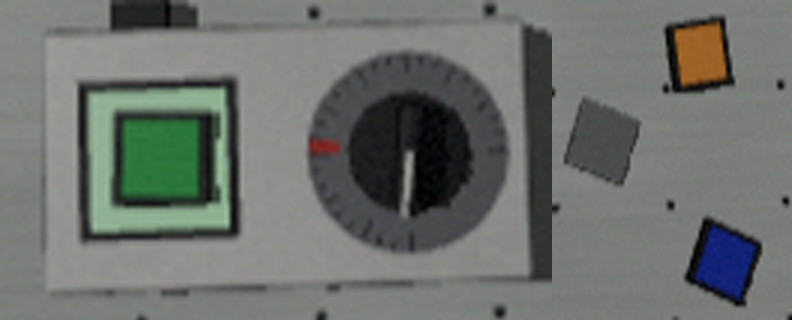

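The crop confirms amber at (569,281): black rim, orange pane, with plain grey and blue ones as its neighbours. The pointer points down and slightly left, and the red mark is at the left of the scale. Next I measure the station, the dial and the yaws.

```bash
cat > m2.py <<'E'
from m import *
def quadfit(f,c,z):
    # lines fitted to the four sides (world mm): centre + yaw
    p=ray(f,c.reshape(-1,2),z)[:,:2]*1000; r=cv2.minAreaRect(p.astype(np.float32)); a=np.radians(r[2])
    ctr=np.array(r[0]); ux=np.array([np.cos(a),np.sin(a)]); uy=np.array([-ux[1],ux[0]]); q=np.c_[(p-ctr)@ux,(p-ctr)@uy]; h=np.array(r[1])/2
    s=[]
    for i in(0,1):
        for sg in(-1,1):
            k=(sg*q[:,i]>h[i]-3.5)&(abs(q[:,1-i])<h[1-i]*.75)
            cc=np.polyfit(q[k,1-i],q[k,i],1); s.append((i,cc[0],cc[1]))
    yaw=np.degrees(a)+np.degrees(np.mean([ (b if i else -b) for i,b,_ in s]))
    off=[(s[0][2]+s[1][2])/2,(s[2][2]+s[3][2])/2]
    return np.round(ctr+off[0]*ux+off[1]*uy,1), round((yaw+45)%90-45,2), [round(s[1][2]-s[0][2],1),round(s[3][2]-s[2][2],1)]
E
python3 - <<'E'
from m2 import *
f=grab('top'); g=grab('scene')
for nm,(lo,hi),b,b2,z in(('amber',AMB,(330,150,400,260),(180,170,215,192),.012),('green',GRN,(180,200,235,250),(280,195,325,222),.062)):
    for ff,bb in((f,b),(g,b2)):
        m,c=blob(ff,lo,hi,bb); print(nm,quadfit(ff,c[0],z),rect(ff,c[0],z))
v=f['img'].min(2)
# station top (bright) -> outer; dark things inside: window frame, plate
k=(v[185:265,172:300]>100).astype(np.uint8)*255
def cont(m): 
    c,h=cv2.findContours(m,cv2.RETR_CCOMP,cv2.CHAIN_APPROX_NONE); return c,h
st=(f['img'].min(2)<112).astype(np.uint8)*255; mm=np.zeros_like(st); mm[198:250,183:284]=st[198:250,183:284]
c,_=cv2.findContours(mm,cv2.RETR_EXTERNAL,cv2.CHAIN_APPROX_NONE,)
for x in sorted(c,key=cv2.contourArea)[::-1][:2]:
    print(cv2.boundingRect(x),rect(f,x,.05),quadfit(f,x,.05) if x[:,0,0].mean()<230 else cv2.fitEllipse((ray(f,x.reshape(-1,2),.05)[:,:2]*1000).astype(np.float32)))
# pointer: bright pixels in dial
hsv=cv2.cvtColor(f['img'],cv2.COLOR_BGR2HSV)
ys,xs=np.where((v>85)); s=(abs(xs-258)<9)&(abs(ys-223)<18); print(list(zip(xs[s],ys[s],v[ys[s],xs[s]])))
s=get_state(); print(s['eef_rot'],s['tcp_pos'],s['q'])
E
```

```text
amber (array([ 614.4, -227.1]), np.float64(8.39), [np.float64(37.9), np.float64(36.7)]) (array([ 614.3, -226.8]), array([ 614.3, -227.1]), array([40.6, 38.9]), 6.8)
amber (array([ 617.1, -224.3]), np.float64(7.39), [np.float64(35.9), np.float64(34.8)]) (array([ 617.2, -224.1]), array([ 617. , -224.2]), array([38.2, 37.8]), 8.0)
green (array([512.1, 180.2]), np.float64(-2.19), [np.float64(36.7), np.float64(38.5)]) (array([511.8, 180.3]), array([512.1, 181.1]), array([38.7, 38.5]), 88.5)
green (array([515.6, 182.1]), np.float64(-2.11), [np.float64(35.1), np.float64(35.2)]) (array([515.9, 182.8]), array([515.4, 181.9]), array([37.6, 38.6]), 87.8)
(237, 201, 44, 44) (array([511.8,  49.9]), array([512.3,  49.1]), array([105.6, 105.1]), 88.6) ((512.0146484375, 49.83902359008789), (105.59901428222656, 106.07101440429688), 58.512939453125)
(187, 206, 35, 37) (array([511.3, 182.7]), array([511.9, 182.6]), array([83.5, 87.1]), 89.3) (array([511.7, 182.7]), np.float64(-0.72), [np.float64(83.2), np.float64(83.4)])
[(np.int64(258), np.int64(223), np.uint8(105)), (np.int64(259), np.int64(223), np.
[... 818 characters left out ...]
258), np.int64(233), np.uint8(129)), (np.int64(257), np.int64(234), np.uint8(106)), (np.int64(258), np.int64(234), np.uint8(96)), (np.int64(257), np.int64(235), np.uint8(115)), (np.int64(258), np.int64(235), np.uint8(103)), (np.int64(257), np.int64(236), np.uint8(113)), (np.int64(258), np.int64(236), np.uint8(112)), (np.int64(257), np.int64(237), np.uint8(90)), (np.int64(258), np.int64(237), np.uint8(91))]
[[ 9.55692785e-01  2.94365887e-01 -1.57737775e-04]
 [ 2.94365929e-01 -9.55692630e-01  5.44090922e-04]
 [ 9.41297843e-06 -5.66416396e-04 -9.99999840e-01]] [ 0.20600061 -0.66880123  0.21362013] [-1.30530028e+00  3.79150323e-01  1.73447541e+00 -1.10305264e-05
  1.02853334e+00 -3.32902439e-02]
```

apply_moves --pt "0.034 0.037 0 -4.6 0.07" --pt "0.034 0.037 0 -4.6 0.07" --pt "0.034 0.037 0 0 0.07" --pt "0.034 0.037 0 0 0.07" --pt "0.034 0.037 0 0 0.07" --pt "0.034 0.037 0 0 0.07" --pt "0.034 0.037 0 0 0.07" --pt "0.034 0.037 0 0 0.07" --pt "0.034 0.037 0 0 0.07" --pt "0.034 0.037 0 0 0.07"

```text
time_s: 1.5
tcp_pos: [0.547, -0.2976, 0.214]
eef_rot: [[0.99, 0.138, 0.0], [0.138, -0.99, -0.0], [0.0, 0.0, -1.0]]
ft_force: [0.5, -0.7, 0.9]
gripper_width: 0.0699
grip_force: 0.0
```

```bash
python3 - <<'E'
from m2 import *
f=dict(fovy=54.7866393003699,cx=254.45650543248402,cy=188.87229531088454,img=np.load('top.npy'),extrinsics=np.array([[-0.02531845,-0.99964187,0.00866687,0.07155851],[0.99722893,-0.02464878,0.0701918,-0.59547254],[-0.06995304,0.01042,0.99749586,-0.92391092],[0,0,0,1]]))
v=f['img'].min(2).astype(float)
P=[]
for r in range(223,238):
    w=np.clip(v[r,253:263]-70,0,None); u=(w*np.arange(253,263)).sum()/w.sum(); P.append(ray(f,[u,r],.091 if r<233.5 else .059)[0]*1000)
P=np.array(P); print(P.round(1))
A=np.array([512,49.85])
b=P[:10,:2]; d=np.polyfit(b[:,0],b[:,1],1); print('bar dir',np.degrees(np.arctan2(-d[0],-1)),'y at axis',np.polyval(d,512))
q=P.mean(0)[:2]-A; print('via axis',np.degrees(np.arctan2(q[1],q[0])), [np.degrees(np.arctan2(*(p[:2]-A)[::-1])) for p in P[[6,8,10,12,14]]])
hsv=f['img'].astype(float); rd=np.clip(hsv[:,:,2]-hsv[:,:,1]-25,0,None); rd[:, :230]=0; rd[:,262:]=0; rd[:215]=0; rd[228:]=0
ys,xs=np.nonzero(rd); w=rd[ys,xs]; m=ray(f,[(w*xs).sum()/w.sum(),(w*ys).sum()/w.sum()],.05)[0,:2]*1000-A
print('mark',m,np.hypot(*m),np.degrees(np.arctan2(m[1],m[0])))
print(get_state()['tcp_pos'])
E
```

```text
[[511.7  49.6  91. ]
 [509.4  49.9  91. ]
 [507.1  50.3  91. ]
 [504.8  50.4  91. ]
 [502.4  50.5  91. ]
 [500.1  50.8  91. ]
 [497.8  51.1  91. ]
 [495.5  51.2  91. ]
 [493.1  51.6  91. ]
 [490.8  52.1  91. ]
 [488.5  52.3  91. ]
 [484.5  52.7  59. ]
 [482.1  52.7  59. ]
 [479.7  53.2  59. ]
 [477.4  54.3  59. ]]
bar dir 173.92540897728966 y at axis 49.60707940052029
via axis 174.42904597806373 [np.float64(174.86295030243207), np.float64(174.73820345101598), np.float64(174.0847413422833), np.float64(174.6093066293515), np.float64(172.6149344117703)]
mark [ 3.88307575 44.71276906] 44.881064981992346 85.03660705133863
[ 0.54704807 -0.29763641  0.21399975]
```

apply_moves --pt "0.035 0.036 -0.02 0 0.07" --pt "0.034 0.036 -0.02 0 0.07" --pt "0 0 -0.05 0 0.07" --pt "0 0 -0.05 0 0.07" --pt "0 0 -0.04 0 0.07" --pt "0 0 -0.02 0 0.07" --pt "0 0 0 0 0.07"

```text
time_s: 2.38
tcp_pos: [0.6146, -0.2268, 0.0132]
eef_rot: [[0.99, 0.138, -0.002], [0.138, -0.99, 0.001], [-0.001, -0.001, -1.0]]
ft_force: [-0.2, 0.5, 0.3]
gripper_width: 0.07
grip_force: 0.0
```

apply_moves --pt "0.001 0.001 -0.005 0 0.07" --pt "0 0 -0.005 0 0.07" --pt "0 0 0 0 0.06" --newtons 10

```text
time_s: 2.75
tcp_pos: [0.6162, -0.2261, 0.0043]
eef_rot: [[0.99, 0.138, 0.0], [0.138, -0.99, -0.0], [0.0, 0.0, -1.0]]
ft_force: [0.3, -1.3, 0.8]
gripper_width: 0.0627
grip_force: 0.0
```

apply_moves --pt "0 0 0 0 0.045" --pt "0 0 0 0 0.045" --pt "0 0 0 0 0.045" --pt "0 0 0 0 0.045"

```text
time_s: 3.25
tcp_pos: [0.6163, -0.2261, 0.0043]
eef_rot: [[0.99, 0.138, 0.0], [0.138, -0.99, -0.0], [0.0, 0.0, -1.0]]
ft_force: [-2.0, -0.5, 6.6]
gripper_width: 0.0498
grip_force: 10.0
```

apply_moves --pt "0 0 0.02 0 0.045" --pt "0 0 0.05 0 0.045" --pt "0 0 0.05 0 0.045" --pt "-0.01275 0.051 0.03 -2.5 0.045" --pt "-0.01275 0.051 0 -2.5 0.045" --pt "-0.01275 0.051 0 -2.5 0.045" --pt "-0.01275 0.051 0 -2.6 0.045" --pt "-0.01275 0.051 0 0 0.045" --pt "-0.01275 0.051 0 0 0.045" --pt "-0.01275 0.051 0 0 0.045"

```text
time_s: 4.5
tcp_pos: [0.5263, 0.1326, 0.1551]
eef_rot: [[0.999, -0.038, 0.001], [-0.038, -0.999, 0.0], [0.001, -0.0, -1.0]]
ft_force: [1.3, 0.7, -1.2]
gripper_width: 0.0499
grip_force: 10.0
```

apply_moves --pt "-0.01275 0.05 0 0 0.045" --pt "0 0 -0.02 0 0.045" --pt "0 0 -0.02 0 0.045" --pt "0 0 0 0 0.045" --pt "0 0 0 0 0.045"

```text
time_s: 5.12
tcp_pos: [0.5145, 0.181, 0.1151]
eef_rot: [[0.999, -0.038, 0.001], [-0.038, -0.999, 0.0], [0.001, -0.0, -1.0]]
ft_force: [0.3, -0.7, -0.7]
gripper_width: 0.0502
grip_force: 10.0
```

```bash
python3 - <<'E'
from m2 import *
s=get_state(); print(s['tcp_pos'],np.degrees(np.arctan2(s['eef_rot'][1][0],s['eef_rot'][0][0])),s['ft_force'])
g=grab('scene'); t=grab('top')
u=proj(g,s['tcp_pos'])[0].astype(int); v=proj(t,s['tcp_pos'])[0].astype(int)
c=lambda i,u:cv2.resize(i[max(u[1]-40,0):u[1]+40,u[0]-50:u[0]+50],(400,320),interpolation=cv2.INTER_CUBIC)
cv2.imwrite('pics/held.png',np.hstack([c(g['img'],u),c(t['img'],v)]))
E
```

```text
[0.51449355 0.18101154 0.11506582] -2.1922687109942784 [ 0.26523244 -0.68687998 -0.65654554]
```

View pics/held.png

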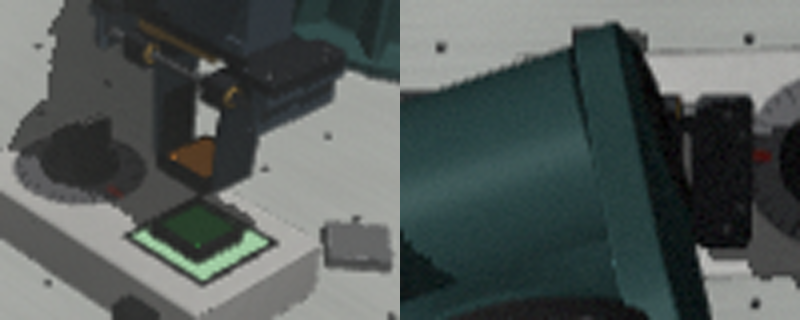

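The left half shows amber held level between the fingers at about (205,160), with green right below it at (200,225). In the top view the arm hides both.

apply_moves --pt "0 0 -0.025 0 0.045" --pt "0 0 -0.015 0 0.045" --pt "0 0 -0.005 0 0.045" --pt "0 0 -0.002 0 0.045" --pt "0 0 0 0 0.045"

```text
time_s: 5.85
tcp_pos: [0.5143, 0.1811, 0.0673]
eef_rot: [[0.999, -0.038, 0.0], [-0.038, -0.999, 0.0], [0.0, -0.0, -1.0]]
ft_force: [0.6, -1.5, -0.9]
gripper_width: 0.0496
grip_force: 10.0
```

apply_moves --pt "0 0 -0.001 0 0.045" --pt "0 0 0 0 0.045"

```text
time_s: 6.1
tcp_pos: [0.5144, 0.1811, 0.0663]
eef_rot: [[0.999, -0.038, 0.001], [-0.038, -0.999, 0.0], [0.001, -0.0, -1.0]]
ft_force: [0.3, 0.3, 0.8]
gripper_width: 0.0501
grip_force: 10.0
```

apply_moves --pt "0 0 -0.0006 0 0.045" --pt "0 0 0 0 0.045"

```text
time_s: 6.35
tcp_pos: [0.5144, 0.1811, 0.066]
eef_rot: [[0.999, -0.038, 0.001], [-0.038, -0.999, 0.0], [0.001, -0.0, -1.0]]
ft_force: [-2.2, -0.2, 10.2]
gripper_width: 0.0497
grip_force: 10.0
```

apply_moves --pt "0 0 0 0 0.054" --pt "0 0 0 0 0.06" --pt "0 0 0 0 0.07" --pt "0 0 0.03 0 0.07" --pt "0 0 0.05 0 0.07" --pt "0 0 0.05 0 0.07" --pt "0 -0.06 0.02 10 0.07" --pt "0 -0.06 0 10 0.07" --pt "0 -0.06 0 10 0.07" --pt "0 -0.06 0 10 0.07"

```text
time_s: 7.6
tcp_pos: [0.5144, -0.0493, 0.2148]
eef_rot: [[0.806, 0.592, 0.0], [0.592, -0.806, -0.0], [0.0, 0.0, -1.0]]
ft_force: [0.2, 0.8, -0.1]
gripper_width: 0.0701
grip_force: 0.0
```

apply_moves --pt "0 -0.06 0 10 0.07" --pt "0 -0.06 0 10 0.07" --pt "0 -0.06 0 10 0.07" --pt "0 0 0 10 0.07" --pt "0 0 0 10 0.07" --pt "0 0 0 10 0.07" --pt "0 0 0 10 0.07" --pt "0 0 0 10 0.07" --pt "0 0 0 10 0.07"

```text
time_s: 8.72
tcp_pos: [0.5148, -0.2232, 0.2145]
eef_rot: [[-0.583, 0.813, -0.0], [0.813, 0.583, 0.0], [0.0, -0.0, -1.0]]
ft_force: [0.5, 0.4, 0.4]
gripper_width: 0.0702
grip_force: 0.0
```

```bash
python3 - <<'E'
from m2 import *
s=get_state(); print(s['tcp_pos'],s['q'])
g=grab('scene'); t=grab('top')
for ff,b in((t,(180,200,235,250)),(g,(280,185,330,222))):
    m,c=blob(ff,AMB[0],AMB[1],b); print([ (quadfit(ff,x,.074),rect(ff,x,.074)) for x in c[:1]])
c=lambda i,u:cv2.resize(i[u[1]-20:u[1]+20,u[0]-25:u[0]+25],(400,320),interpolation=cv2.INTER_CUBIC)
cv2.imwrite('pics/placed.png',np.hstack([c(g['img'],(303,206)),c(t['img'],(206,224))]))
E
```

```text
[ 0.51478227 -0.22318742  0.21449935] [-4.50645364e-01  1.60993755e-01  2.01689444e+00  2.65850265e-05
  9.63950697e-01 -1.07257677e+00]
[((array([511.2, 181.5]), np.float64(-3.89), [np.float64(38.1), np.float64(40.4)]), (array([511.2, 181.3]), array([511.2, 181. ]), array([40.5, 40.4]), 88.5))]
[((array([514.6, 182.7]), np.float64(-1.7), [np.float64(35.8), np.float64(35.8)]), (array([514.6, 182.7]), array([514.6, 182.5]), array([37.8, 39. ]), 88.1))]
```

View pics/placed.png

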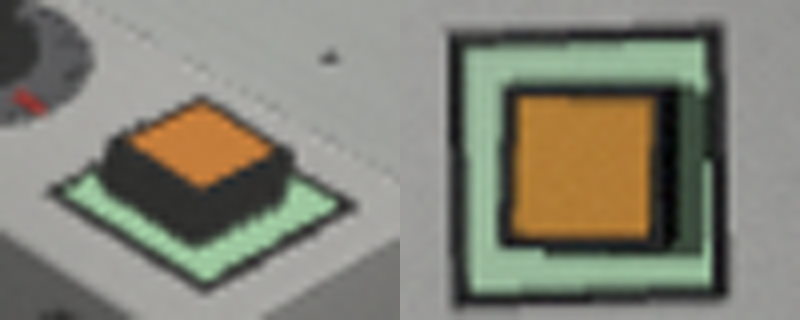

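The picture shows amber at (200,145) in the scene view and (585,165) in the top view. It sits squarely on green with their sides continuous, about 1 mm off at most by measurement. Now the dial.

apply_moves --pt "0 0.055 0 9.7 0.05" --pt "0 0.055 0 9.7 0.05" --pt "0 0.055 0 9.7 0.05" --pt "0 0.055 0 9.7 0.05" --pt "-0.001 0.054 0 9.7 0.05" --pt "0 0 -0.05 0 0.05" --pt "0 0 -0.04 0 0.05" --pt "0 0 -0.02 0 0.05" --pt "0 0 0 0 0.05"

```text
time_s: 9.95
tcp_pos: [0.5129, 0.0507, 0.1034]
eef_rot: [[-0.994, 0.111, -0.003], [0.111, 0.994, -0.0], [0.003, -0.0, -1.0]]
ft_force: [0.5, -0.0, 0.3]
gripper_width: 0.0501
grip_force: 0.0
```

apply_moves --pt "0 0 -0.02 0.5 0.05" --pt "0 0 -0.015 0 0.05" --pt "0 0 -0.005 0 0.05" --pt "0 0 0 0 0.03" --pt "0 0 0 0 0.008" --pt "0 0 0 0 0.008" --pt "0 0 0 0 0.008" --newtons 15

```text
time_s: 10.82
tcp_pos: [0.514, 0.0501, 0.065]
eef_rot: [[-0.995, 0.098, 0.0], [0.098, 0.995, -0.001], [-0.0, -0.001, -1.0]]
ft_force: [-2.3, -30.1, 7.9]
gripper_width: 0.014
grip_force: 15.0
```

apply_moves --pt "0 0 0 0 0.008" --pt "0 0 0 0 0.008"

```text
time_s: 11.08
tcp_pos: [0.514, 0.0498, 0.065]
eef_rot: [[-0.995, 0.099, 0.0], [0.099, 0.995, -0.001], [-0.0, -0.001, -1.0]]
ft_force: [-0.8, -13.6, 5.0]
gripper_width: 0.014
grip_force: 15.0
```

apply_moves --pt "0 -0.0009 0 0 0.008" --pt "0 0 0 -6 0.008" --pt "0 0 0 -10 0.008" --pt "0 0 0 -10 0.008" --pt "0 0 0 -10 0.008" --pt "0 0 0 0 0.008"

```text
time_s: 11.82
tcp_pos: [0.5134, 0.0486, 0.0649]
eef_rot: [[-0.746, 0.666, -0.001], [0.666, 0.746, -0.002], [-0.0, -0.002, -1.0]]
ft_force: [-5.8, -19.0, 11.2]
gripper_width: 0.0138
grip_force: 15.0
```

apply_moves --pt "-0.0003 -0.001 -0.0003 0 0.008" --pt "0 0 0 0 0.008"

```text
time_s: 12.08
tcp_pos: [0.5135, 0.0484, 0.0649]
eef_rot: [[-0.747, 0.665, -0.001], [0.665, 0.747, -0.001], [0.0, -0.001, -1.0]]
ft_force: [-5.6, -5.9, 13.1]
gripper_width: 0.0135
grip_force: 15.0
```

apply_moves --pt "0 0 0 -8 0.008" --pt "0 0 0 -10 0.008" --pt "0 0 0 -10 0.008" --pt "0 0 0 -10 0.008" --pt "0 0 0 -10 0.008" --pt "0 0 0 -5.3 0.008" --pt "0 0 0 0 0.008" --pt "0 0 0 0 0.008"

```text
time_s: 13.08
tcp_pos: [0.5117, 0.0481, 0.0645]
eef_rot: [[0.087, 0.996, -0.004], [0.996, -0.087, -0.001], [-0.002, -0.004, -1.0]]
ft_force: [-14.1, -10.7, 19.8]
gripper_width: 0.0141
grip_force: 15.0
```

apply_moves --pt "-0.001 0 0 0 0.008" --pt "0 0 0 0 0.03" --pt "0 0 0 0 0.05" --pt "0 0 0.03 0 0.05" --pt "0 0 0.05 0 0.05" --pt "0 0 0.06 0 0.05" --pt "0 -0.06 0 0 0.05" --pt "0 -0.06 0 0 0.05" --pt "0 -0.06 0 0 0.05" --pt "0 -0.06 0 0 0.05"

```text
time_s: 14.32
tcp_pos: [0.5125, -0.193, 0.2045]
eef_rot: [[0.087, 0.996, 0.001], [0.996, -0.087, -0.0], [-0.0, 0.001, -1.0]]
ft_force: [0.9, 0.6, 0.2]
gripper_width: 0.0501
grip_force: 0.0
```

```bash
python3 - <<'E'
from m2 import *
print(get_state()['tcp_pos'],get_state()['time_s'])
t=grab('top'); g=grab('scene'); v=t['img'].min(2).astype(float)
A=np.array([512,49.85]); P=[]
for c in range(243,258):
    col=v[217:230,c]; w=np.clip(col-75,0,None)
    if w.sum()>20:
        p=ray(t,[c,(w*np.arange(217,230)).sum()/w.sum()],.091 if c>248.5 else .059)[0,:2]*1000-A; P.append(p); print(c,p.round(1),np.degrees(np.arctan2(p[1],p[0])).round(1),w.sum())
P=np.array(P); d=np.polyfit(P[:,1],P[:,0],1); print('dir',np.degrees(np.arctan2(1,d[0])),'x0',d[1])
for ff,b in((t,(180,200,235,250)),(g,(280,185,330,222))):
    m,c=blob(ff,AMB[0],AMB[1],b); print(quadfit(ff,c[0],.074))
c=lambda i,u:cv2.resize(i[u[1]-25:u[1]+25,u[0]-30:u[0]+30],(400,333),interpolation=cv2.INTER_CUBIC)
cv2.imwrite('pics/dial.png',np.hstack([c(g['img'],(276,192)),c(t['img'],(258,223))]))
E
```

```text
[ 0.51251792 -0.19301854  0.20452905] 14.325
243 [-1.4 37.1] 92.2 80.0
244 [-0.1 34.7] 90.1 116.0
245 [ 1.5 32.2] 87.4 172.0
246 [ 1.3 29.8] 87.6 154.0
247 [ 2.2 27.3] 85.5 141.0
249 [ 1.7 22.3] 85.6 104.0
250 [ 1.5 20. ] 85.7 118.0
251 [ 1.5 17.6] 85.1 109.0
252 [ 1.4 15.3] 84.7 114.0
253 [ 1.  12.9] 85.8 133.0
254 [ 0.8 10.6] 85.5 137.0
255 [0.9 8.3] 83.9 134.0
256 [0.7 5.9] 82.8 131.0
257 [0.3 3.6] 85.0 97.0
dir 90.86248896237916 x0 1.249750334489014
(array([511.2, 181.4]), np.float64(-4.15), [np.float64(37.9), np.float64(40.4)])
(array([514.4, 182.7]), np.float64(-0.92), [np.float64(35.8), np.float64(36.0)])
```

View pics/dial.png

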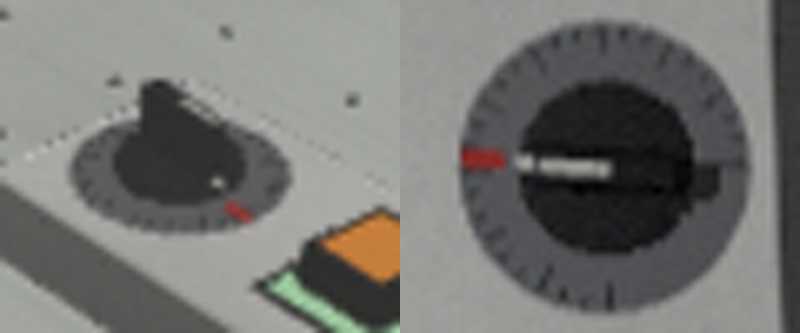

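The white pointer runs from (605,168) through the skirt dot at (525,163) to the red mark at (483,159), so it is aligned to within about 1°. Amber is still on green, and the arm is clear and open.

```bash
python3 -c "
from station import order; print(order.close_job())"
```

```text
the job is handed in; nothing more can be done
None
```

The amber filter sits flush on the green one, about 1 mm off at most by measurement. The dial pointer is on the red mark to within about 1°. The gripper has let go of everything, and the job is handed in at about 14.4 s of the 54 s allowed.

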